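Line up the pot tampers by size

TASK

Stand the four wooden pot tampers upright in the yellow plant tray, one centred on each round mark, in order of foot size: the largest on the mark nearest the glass jar, down to the smallest on the mark at the terracotta pot's end. Don't knock any tamper over, and leave the jar and the terracotta pot where they stand.

Things in the scene. Friction and masses are not known exactly. Their poses are not given: they have to be found in the camera images.
- tamper44_center (a point): The smallest of four pale wooden pot tampers: an upright round foot 44 mm across and 22 mm thick, and from its middle an upright round handle 26 mm across, with a green band near its top, up to 100 mm above the underside. All four are alike but for the foot's diameter. This point is on the axis, 50 mm above the underside (half-way up, on the handle); z is up. Loose, about 60 g.
- tamper58_center (a point): The second smallest of four pale wooden pot tampers: an upright round foot 58 mm across and 22 mm thick, and from its middle an upright round handle 26 mm across, with a green band near its top, up to 100 mm above the underside. All four are alike but for the foot's diameter. This point is on the axis, 50 mm above the underside (half-way up, on the handle); z is up. Loose, about 80 g.
- tamper72_center (a point): The second largest of four pale wooden pot tampers: an upright round foot 72 mm across and 22 mm thick, and from its middle an upright round handle 26 mm across, with a green band near its top, up to 100 mm above the underside. All four are alike but for the foot's diameter. This point is on the axis, 50 mm above the underside (half-way up, on the handle); z is up. Loose, about 100 g.
- tamper86_center (a point): The largest of four pale wooden pot tampers: an upright round foot 86 mm across and 22 mm thick, and from its middle an upright round handle 26 mm across, with a green band near its top, up to 100 mm above the underside. All four are alike but for the foot's diameter. This point is on the axis, 50 mm above the underside (half-way up, on the handle); z is up. Loose, about 130 g.
- mark0: One of four flat round marks (black ring 50 mm across with a black dot) in a row on the floor of the yellow plastic plant tray, 100 mm from mark to mark; mark0 is at the +y end of the row and mark3 at the other. Its origin is its centre on the tray's floor, 4 mm above the table; y runs along the row, z up. The tray is fixed, 126 mm by 410 mm, its rim 4 mm thick and 16 mm above the table; the row runs along the middle of its length.
- mark1: One of four flat round marks (black ring 50 mm across with a black dot) in a row on the floor of the yellow plastic plant tray, 100 mm from mark to mark; mark0 is at the +y end of the row and mark3 at the other. Its origin is its centre on the tray's floor, 4 mm above the table; y runs along the row, z up. The tray is fixed, 126 mm by 410 mm, its rim 4 mm thick and 16 mm above the table; the row runs along the middle of its length.
- mark2: One of four flat round marks (black ring 50 mm across with a black dot) in a row on the floor of the yellow plastic plant tray, 100 mm from mark to mark; mark0 is at the +y end of the row and mark3 at the other. Its origin is its centre on the tray's floor, 4 mm above the table; y runs along the row, z up. The tray is fixed, 126 mm by 410 mm, its rim 4 mm thick and 16 mm above the table; the row runs along the middle of its length.
- mark3: One of four flat round marks (black ring 50 mm across with a black dot) in a row on the floor of the yellow plastic plant tray, 100 mm from mark to mark; mark0 is at the +y end of the row and mark3 at the other. Its origin is its centre on the tray's floor, 4 mm above the table; y runs along the row, z up. The tray is fixed, 126 mm by 410 mm, its rim 4 mm thick and 16 mm above the table; the row runs along the middle of its length.
- jar: Green glass jar with an orange seal and a pale flip-top lid, 76 mm across, 102 mm high, standing beyond one end of the tray, left (+y) or right (-y). Origin at the centre of its underside. Not to be moved.
- pot: Empty terracotta pot, 80 mm across the rim, 75 mm high, standing beyond the other end of the tray. Origin at the centre of its underside. Not to be moved.
Mind the look-alikes: they are no part of the job. Leave any pink or purple look-alike of the part that bears tamper44_center alone.

How it is judged:
By the outcome, as a careful person would: the job done as asked, in the order asked, and still so for the second after the job is handed in, with the robot touching nothing.
It also fails if it takes over 128 s, if anything falls off the work surface, if the arm or the gripper's body presses on something with over 40 N, if the wrist force passes 120 N, or if a joint passes its speed limit or range.

ROBOT

A 7-joint arm with a two-finger parallel gripper is mounted at the origin on the work surface. World frame = base frame: x ahead of the robot, y to its left, z up, the work surface at z = 0. Lengths are in m, angles in degrees, forces in N, time in s.
With the tool pointing down it reaches from about 0.425 to 1.025 m from the base axis. Payload 9.4 kg.
Tool frame: the origin (TCP) lies between the finger pads; the fingertips stand 25 mm ahead of it and the grasp point (between the pads) lies 6 mm ahead of it; z points along the fingers, y is the line along which they close (so a half turn about z gives the same grasp; the last joint's range is limited). The gripper opens to 93 mm and grips with 3 to 60 N. Pads are 15 mm wide; open, the fingers measure 128 mm over their backs; the gripper's body (75 mm by 188 mm) begins 65 mm behind the grasp point.
Start: joints at [-75.613, 34.337, -0.143, 91.639, 0.103, 54.024, -4.572], TCP at [0.233, 0.686, 0.244] pointing down, gripper open.
Joint ranges: [-147.43, 147.43], [-19.82, 112.94], [-74.19, 73.91], [6.32, 146.72], [-59.91, 239.91], [6.04, 106.73], [-150.56, 150.56]. Speed limits (degrees/s): [127.2, 127.2, 172.46, 172.46, 180, 180, 180].

INTERFACE

Orientations are given as a 3x3 rotation matrix whose columns are the frame's x, y, z axes.
In Python, from bench import bot gives the robot as it stands.
- The arm moves only by the shell command python3 -m creep 'ROWS' [FORCE]. ROWS is text: rows parted by semicolons, each of 7 numbers parted by spaces: the shift along the tool's x, y, z in m, then the turn, a rotation vector about the tool's x, y, z in rad, then the gripper's target within -1 to 1 (shut at 1, half-way at 0, fully open at -1). A call has exactly 5 rows; each row shifts and turns the commanded pose from where the row before left it, along the tool's axes as they then stand; what a row does not reach is not made up. A row lasts 1/8 s, in which the tool goes at most 62.5 mm and 10.7 degrees, less where a joint would pass 70% of its speed; a pose out of reach is approached as far as the arm can. A call is refused whole if a number of a shift passes 0.0625 or a number of a turn 0.188, either way. A call with a gripper value outside its range is refused whole. The fingers move at their own pace and stop on an object; FORCE is the grip in N (left out, the last holds). Time passes only in rows, so rows that do not move let the fingers close, or fill a call up. It gives the time, the measured TCP pose, the force, the opening and the grip force at its end, in the units of the state.
- bot.sense(): the state, without advancing time (a new reading comes with each control period).
- bot.read_camera(name): name is "side" or "top" or "wrist"; returns the picture (400x640x3 uint8, red, green, blue); there is no depth.
- bot.get_calibration(name): a dict with "fx", "fy", "cx", "cy" (pixels), "extrinsics" (4x4, takes a point from camera to world coordinates); the wrist camera has in their place "T_tool_cam" (4x4, takes a point from camera to tool coordinates, whose origin is the TCP and whose axes are the flange's). Camera axes: x right, y up, looking along -z (the intrinsics and any distortion apply to the point x, -y, -z); pixel columns grow to the right and rows downward; lengths in m; the calibration is good to about 2 mm. A picture is of the moment at which its call begins: read the wrist's pose just before it. get_calibration takes no time and is no camera call.
- bot.job_done(): hands the job in; it is judged then, once.
The state is a dict: "t": time; "joints": joint angles; "qd": joint speeds; "joint_efforts": joint torques, N m; "tcp_pos": TCP position; "ee_rot": TCP orientation; "contact_force": force on the tool from outside, world axes, zero at the start; "ft_torque": the same for the moment, N m; "grip_width": finger opening in m; "grasp_force": force on a finger pad.
Only numpy, scipy, OpenCV 4.12 (cv2) and the standard library are available. Lean on these libraries where they do the work, as an engineer would, in place of code of your own. Each camera call takes 0.05 s, during which the arm holds its last target. There are 200 camera calls.

## Working session

There is one attempt and no reset: what is moved stays moved. The work goes in short steps, Python scripts to look and compute and a shell command to move; the robot and the scene stay as the last step left them, time stands still between calls to the robot, and variables do not carry over. Pictures are saved under pics/ and viewed, at most 14 in all, crops included, and the job is handed in when it is done.

```bash
mkdir -p pics; ls; cat > h.py <<'E'
import numpy as np, cv2
from bench import bot
def snap(n,f):
    s=bot.sense(); im=bot.read_camera(n); cv2.imwrite(f'pics/{f}.png',im[:,:,::-1]); np.save(f'pics/{f}.npy',im); return s,im
def ray(n,uv,s=None):
    c=bot.get_calibration(n)
    if n=='wrist':
        T=np.eye(4);T[:3,:3]=s['ee_rot'];T[:3,3]=s['tcp_pos'];E=T@np.array(c['T_tool_cam'])
    else: E=np.array(c['extrinsics'])
    K=np.array([[c['fx'],0,c['cx']],[0,c['fy'],c['cy']],[0,0,1]])
    d=np.array(c.get('distortion',c.get('dist',np.zeros(5))),float)
    p=cv2.undistortPoints(np.array([[uv]],float),K,d)[0,0]
    return E[:3,3],E[:3,:3]@np.array([p[0],-p[1],-1])
def at(n,uv,z,s=None):
    o,d=ray(n,uv,s); return o+d*(z-o[2])/d[2]
E
python3 - <<'E'
from h import *
s,_=snap('top','top0');snap('side','side0')
print(bot.get_calibration('top'));print(bot.get_calibration('wrist'));print(s)
E
```

```text
pics
{'fx': 394.2087689430085, 'fy': 394.2087689430085, 'cx': 318.80847737283744, 'cy': 194.94621249527827, 'extrinsics': array([[ 5.25973744e-02,  9.73592657e-01, -2.22150524e-01,
         3.99290878e-01],
       [-9.98615613e-01,  5.11432346e-02, -1.22974352e-02,
         1.02501477e-02],
       [-6.11196286e-04,  2.22489794e-01,  9.74934828e-01,
         9.89730023e-01],
       [ 0.00000000e+00,  0.00000000e+00,  0.00000000e+00,
         1.00000000e+00]])}
{'fx': 340.983669392863, 'fy': 340.983669392863, 'cx': 318.6004791992718, 'cy': 199.0780239676522, 'T_tool_cam': array([[ 1.48449117e-04,  9.64546190e-01,  2.63914049e-01,
         7.28748014e-02],
       [ 9.99999924e-01, -2.38459723e-04,  3.09026033e-04,
         5.91511668e-04],
       [ 3.61002754e-04,  2.63913983e-01, -9.64546152e-01,
        -1.40051480e-01],
       [ 0.00000000e+00,  0.00000000e+00,  0.00000000e+00,
         1.00000000e+00]])}
{'t': 0.0, 'joints': array([-75.61503263,  34.38319507,  -0.14624936,  91.67992717,
         0.10392854,  54.02425564,  -4.57205879]), 'qd': array([-0.0977772 ,  0.04673161, -0.06800354, -0.06780161,  0.00968427,
       -0.13680105,  0.05716838]), 'joint_efforts': array([-1.00598500e-03, -7.65053415e+01,  1.49696790e+00, -2.52335322e+01,
       -5.23847225e-02,  1.71363505e-02,  1.55780153e-04]), 'tcp_pos': array([0.23326599, 0.68597921, 0.24278274]), 'ee_rot': array([[-9.46788965e-01,  3.21854833e-01, -3.49561065e-04],
       [ 3.21854990e-01,  9.46787816e-01, -1.48229899e-03],
       [-1.46124936e-04, -1.51593230e-03, -9.99998840e-01]]), 'contact_force': array([-0.88023468, -0.29211293,  0.95459457]), 'ft_torque': array([-0.04291977, -0.01372045, -0.01535932]), 'grasp_force': 0.0, 'grip_width': 0.09312329407828784}
```

View pics/top0.png

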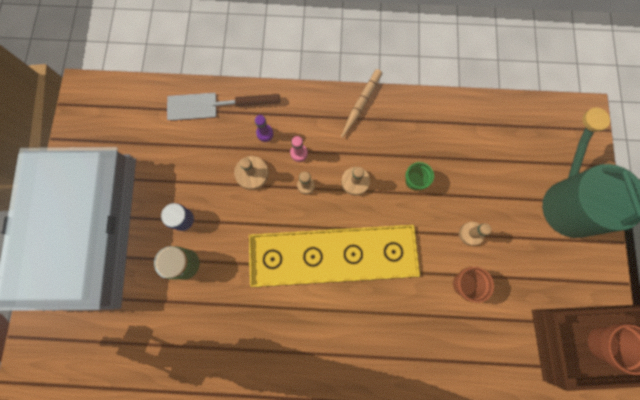

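View pics/side0.png

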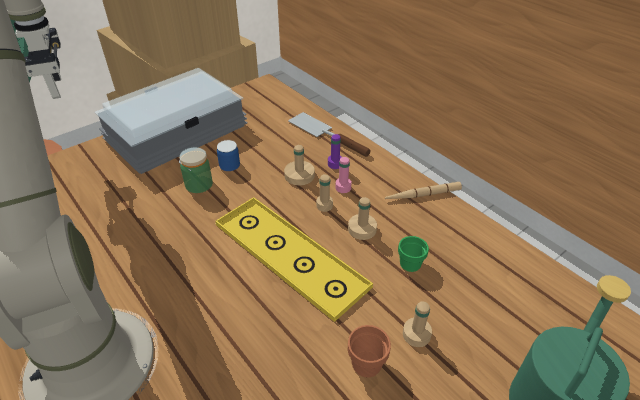

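The top view shows the tray with its marks at (273,259), (313,257), (353,254) and (394,252). The jar is at (177,263) on the +y side and the pot at (474,285) on the −y side. The tampers are at about (250,172), (306,184), (356,181) and (474,232), with the pink and purple look-alikes at (299,149) and (264,130). I'll enlarge the image for a closer reading.

```bash
python3 - <<'E'
from h import *
im=np.load('pics/top0.npy')[:,:,::-1]
a=cv2.resize(im[145:205,230:380],None,fx=5,fy=5,interpolation=cv2.INTER_CUBIC)
b=cv2.resize(im[205:265,430:530],None,fx=5,fy=5,interpolation=cv2.INTER_CUBIC)
o=np.zeros((600,750,3),np.uint8);o[:300]=a;o[300:,:500]=b
cv2.imwrite('pics/crop0.png',o)
for uv in [(273,259),(313,257),(353,254),(394,252)]: print(at('top',uv,.004).round(4))
E
```

```text
[0.4557 0.1273 0.004 ]
[0.4658 0.0288 0.004 ]
[ 0.4783 -0.0699  0.004 ]
[ 0.4886 -0.1714  0.004 ]
```

View pics/crop0.png

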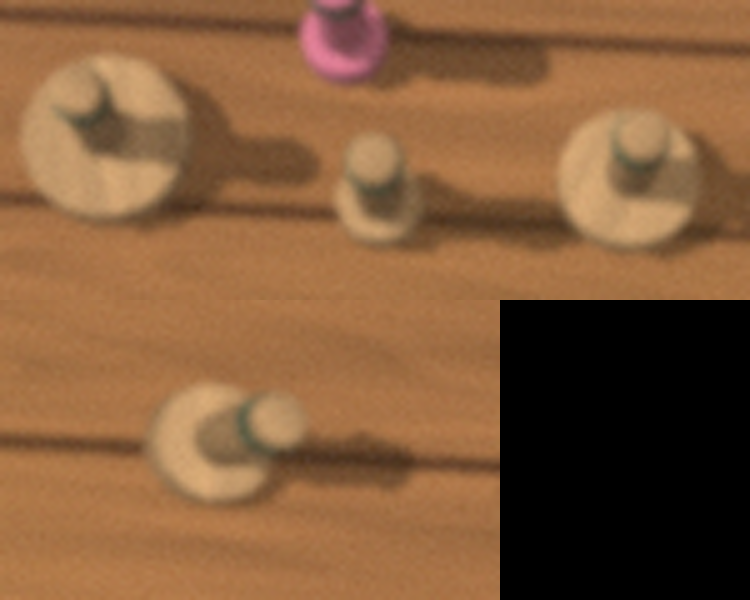

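```bash
python3 - <<'E'
from h import *
F={'86':((250.6,171.8),(246,163.2)),'44':((305.2,184.5),(304.8,175.6)),'72':((355.4,180.4),(357.8,172.2)),'58':((472,233.2),(485,228.6))}
for k,(f,t) in F.items(): print(k,at('top',f,.022).round(4),at('top',t,.1).round(4))
im=np.load('pics/top0.npy'); hsv=cv2.cvtColor(im,cv2.COLOR_RGB2HSV)
for n,uv in dict(jar=(176,262),pot=(474,284),toolboxcorner=(118,300),box2=(118,152),pink=(299,155)).items(): print(n,at('top',uv,.08).round(3))
E
python3 -m creep '0 0 -.03 0 0 .18 -1;0 0 -.03 0 0 .18 -1;0 0 0 0 0 .18 -1;0 0 0 0 0 .18 -1;0 0 0 0 0 .18 -1'
python3 -m creep '0 0 0 0 0 .18 -1;0 0 0 0 0 .16 -1;0 0 0 0 0 0 -1;0 0 0 0 0 0 -1;0 0 0 0 0 0 -1'
```

```text
86 [0.6712 0.1995 0.022 ] [0.6697 0.197  0.1   ]
44 [0.6451 0.0583 0.022 ] [0.6467 0.0567 0.1   ]
72 [ 0.6625 -0.0683  0.022 ] [ 0.6615 -0.067   0.1   ]
58 [ 0.5431 -0.3594  0.022 ] [ 0.5436 -0.3594  0.1   ]
jar [0.433 0.339 0.08 ]
pot [ 0.42  -0.338  0.08 ]
toolboxcorner [0.343 0.457 0.08 ]
box2 [0.688 0.514 0.08 ]
pink [0.703 0.075 0.08 ]
t: 0.72
tcp_pos: [0.2333, 0.6862, 0.3032]
ee_rot: [[-0.331, 0.944, -0.0], [0.944, 0.331, -0.001], [-0.001, -0.0, -1.0]]
contact_force: [-0.0, 0.2, -0.1]
grip_width: 0.0932
grasp_force: 0.0
t: 1.35
tcp_pos: [0.2335, 0.6863, 0.3035]
ee_rot: [[-0.005, 1.0, -0.0], [1.0, 0.005, -0.0], [-0.0, -0.0, -1.0]]
contact_force: [1.0, 0.7, 0.2]
grip_width: 0.0929
grasp_force: 0.0
```

```bash

python3 -m creep '-.053 .027 0 0 0 0 -1;-.053 .027 0 0 0 0 -1;-.053 .027 0 0 0 0 -1;-.053 .027 0 0 0 0 -1;-.053 .027 0 0 0 0 -1' >/dev/null
python3 -m creep '-.053 .027 0 0 0 0 0;-.053 .027 0 0 0 0 0;-.053 .027 0 0 0 0 0;-.053 .027 0 0 0 0 0;-.053 .027 0 0 0 0 0' >/dev/null
python3 -m creep '-.053 .027 0 0 0 0 0;-.053 .027 0 0 0 0 0;0 0 0 0 0 0 0;0 0 0 0 0 0 0;0 0 0 0 0 0 0'
python3 - <<'E'
from h import *
import json
s,_=snap('wrist','w1'); json.dump({'tcp_pos':s['tcp_pos'].tolist(),'ee_rot':s['ee_rot'].tolist()},open('pics/w1.json','w'))
E
```

```text
t: 3.22
tcp_pos: [0.5588, 0.053, 0.3036]
ee_rot: [[-0.006, 1.0, -0.0], [1.0, 0.006, 0.001], [0.001, -0.0, -1.0]]
contact_force: [0.3, -0.6, 0.7]
grip_width: 0.0468
grasp_force: 0.0
```

View pics/w1.png

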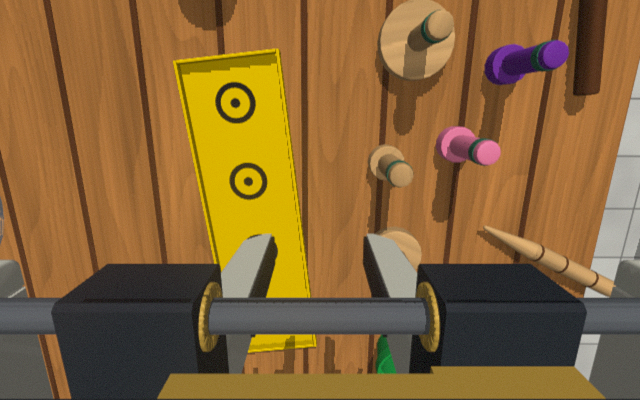

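The wrist view shows mark0 at (235,102) and mark1 at (248,181). The 86 foot is at about (417,39) and the 44 handle top at (399,175). The pink look-alike is at (461,145) and the purple one at (506,64).

```bash
python3 - <<'E'
from h import *
import json
s=json.load(open('pics/w1.json'))
im=np.load('pics/w1.npy')
g=im.astype(int).sum(2)
m=((g<150)).astype(np.uint8)
for (u,v) in [(235,102),(248,181)]:
    ys,xs=np.nonzero(m[v-26:v+27,u-26:u+27]); c=(xs.mean()+u-26,ys.mean()+v-26); print(c,at('wrist',c,.004,s).round(4))
imt=np.load('pics/top0.npy').astype(int).sum(2); 
for (u,v) in [(273,259),(313,257),(353,254),(394,252)]:
    w=imt[v-11:v+12,u-11:u+12]; wt=np.clip(260-w,0,None); ys,xs=np.mgrid[-11:12,-11:12]
    c=(u+(xs*wt).sum()/wt.sum(),v+(ys*wt).sum()/wt.sum()); print(np.round(c,2),at('top',c,.004).round(4))
print('86',at('wrist',(417,39.5),.022,s),at('wrist',(438.5,25),.1,s))
print('44',at('wrist',(399,175),.1,s)); print('pink',at('wrist',(461,144),.01,s)); print('purple',at('wrist',(506,64),.01,s))
E
```

```text
(np.float64(235.14099783080258), np.float64(101.55531453362256)) [0.4552 0.1311 0.004 ]
(np.float64(247.8501872659176), np.float64(180.34456928838952)) [0.4661 0.0314 0.004 ]
[272.26 259.45] [0.4545 0.129  0.004 ]
[312.24 256.91] [0.4659 0.0307 0.004 ]
[353.11 253.68] [ 0.4791 -0.0701  0.004 ]
[392.68 252.09] [ 0.4882 -0.1681  0.004 ]
86 [0.67011911 0.19996904 0.022     ] [0.66824259 0.19870154 0.1       ]
44 [0.64154434 0.05867726 0.1       ]
pink [0.73876593 0.0811769  0.01      ]
purple [0.78133359 0.17590607 0.01      ]
```

```bash

python3 -m creep '.0485 .037 0 0 0 0 0;.0485 .037 0 0 0 0 0;.0485 .037 .01 0 0 0 0;0 0 .05 0 0 0 0;0 0 .05 0 0 0 0' 
python3 -m creep '0 0 .04 0 0 0 0;0 0 .04 0 0 0 0;0 0 .04 0 0 0 0;0 0 0 0 0 0 0;0 0 0 0 0 0 0'
```

```text
t: 3.9
tcp_pos: [0.6695, 0.2, 0.1922]
ee_rot: [[-0.007, 1.0, 0.001], [1.0, 0.007, 0.0], [0.0, 0.001, -1.0]]
contact_force: [0.4, 0.6, -0.8]
grip_width: 0.0467
grasp_force: 0.0
t: 4.53
tcp_pos: [0.6703, 0.198, 0.0749]
ee_rot: [[-0.004, 1.0, 0.001], [1.0, 0.004, 0.0], [0.0, 0.001, -1.0]]
contact_force: [-0.7, -0.6, -0.3]
grip_width: 0.0465
grasp_force: 0.0
```

```bash

python3 -m creep '0 0 0 0 0 0 1;0 0 0 0 0 0 1;0 0 0 0 0 0 1;0 0 -.025 0 0 0 1;0 0 -.035 0 0 0 1' 15
python3 -m creep '-.017 -.054 0 0 0 0 1;-.017 -.054 0 0 0 0 1;-.017 -.054 0 0 0 0 1;-.017 -.053 0 0 0 0 1;0 0 0 0 0 0 1'
python3 - <<'E'
from h import *
s,_=snap('wrist','w2'); print(s['tcp_pos'])
im=np.load('pics/w2.npy'); cv2.imwrite('pics/w2c.png',cv2.resize(im[100:400,150:500,::-1],None,fx=2,fy=2))
E
```

```text
t: 5.15
tcp_pos: [0.6691, 0.197, 0.1334]
ee_rot: [[-0.003, 1.0, -0.002], [1.0, 0.003, -0.001], [-0.001, -0.002, -1.0]]
contact_force: [0.3, -0.0, -1.5]
grip_width: 0.0257
grasp_force: 15.0
t: 5.78
tcp_pos: [0.4505, 0.1269, 0.1339]
ee_rot: [[-0.002, 1.0, -0.004], [1.0, 0.002, -0.001], [-0.0, -0.004, -1.0]]
contact_force: [0.6, -0.0, -0.9]
grip_width: 0.026
grasp_force: 15.0
[0.45047357 0.12692113 0.1339426 ]
```

View pics/w2c.png

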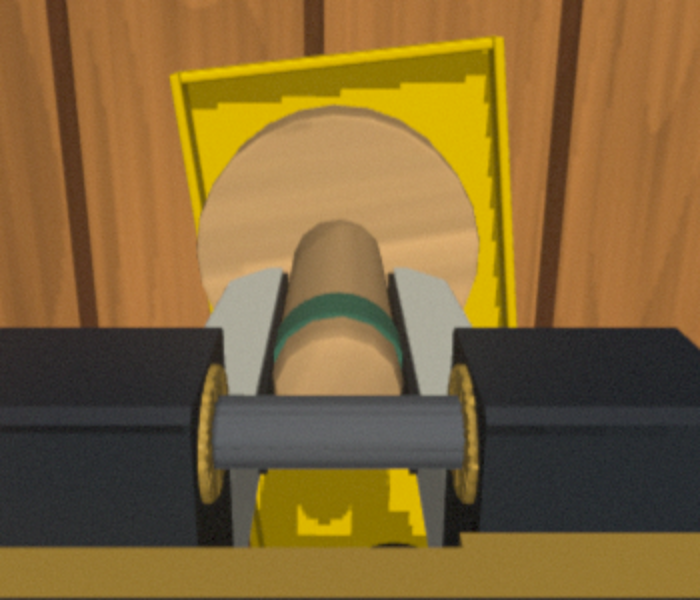

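The tamper is held upright over the tray's end. The foot's centre column is about 319, and the top face's far edge is near row 159.

```bash
python3 - <<'E'
from h import *
s=bot.sense(); z=s['tcp_pos'][2]-.0749+.022
e=at('wrist',(319.3,159),z,s); print(s['tcp_pos'],e,e[1]-.043,at('wrist',(249,218.5),z,s),at('wrist',(389.5,218.5),z,s))
E
```

```text
[0.45382249 0.12812587 0.13414536] [0.45446091 0.17248814 0.08124536] 0.12948813596701664 [0.41267701 0.13674531 0.08124536] [0.49641429 0.13699338 0.08124536]
```

```bash

python3 -m creep '0 .001 .02 0 0 0 1;0 0 .02 0 0 0 1;0 0 .01 0 0 0 1;0 0 .004 0 0 0 1;0 0 0 0 0 0 1'
python3 -m creep '0 0 0 0 0 0 0;0 0 0 0 0 0 0;0 0 0 0 0 0 0;0 0 -.04 0 0 0 0;0 0 -.06 0 0 0 0'
```

```text
t: 6.45
tcp_pos: [0.4565, 0.1286, 0.0797]
ee_rot: [[-0.003, 1.0, 0.0], [1.0, 0.003, 0.0], [0.0, 0.0, -1.0]]
contact_force: [-0.0, -0.0, -2.2]
grip_width: 0.0259
grasp_force: 15.0
t: 7.08
tcp_pos: [0.4554, 0.1282, 0.1799]
ee_rot: [[-0.003, 1.0, -0.003], [1.0, 0.003, -0.002], [-0.002, -0.003, -1.0]]
contact_force: [1.3, 1.2, -0.5]
grip_width: 0.0463
grasp_force: 0.0
```

```bash

python3 -m creep '-.039 .041 0 0 0 0 0;-.039 .041 0 0 0 0 0;-.039 .041 0 0 0 0 0;-.039 .042 0 0 0 0 0;-.039 .042 0 0 0 0 0'
python3 -m creep '0 0 0 0 0 0 0;0 0 .035 0 0 0 0;0 0 .035 0 0 0 0;0 0 .035 0 0 0 0;0 0 0 0 0 0 0'
```

```text
t: 7.7
tcp_pos: [0.6648, -0.067, 0.1798]
ee_rot: [[-0.003, 1.0, 0.0], [1.0, 0.003, 0.0], [0.0, 0.0, -1.0]]
contact_force: [-0.6, 0.4, -0.7]
grip_width: 0.0466
grasp_force: 0.0
t: 8.32
tcp_pos: [0.6615, -0.0647, 0.0725]
ee_rot: [[-0.004, 1.0, -0.005], [1.0, 0.004, 0.001], [0.001, -0.005, -1.0]]
contact_force: [-0.1, -0.7, 1.0]
grip_width: 0.0467
grasp_force: 0.0
```

```bash

python3 -m creep '-.002 0 -.002 0 0 0 0;0 0 0 0 0 0 1;0 0 0 0 0 0 1;0 0 0 0 0 0 1;0 0 0 0 0 0 1'
python3 -m creep '0 0 -.025 0 0 0 1;0 0 -.035 0 0 0 1;.0245 -.049 0 0 0 0 1;.0245 -.049 0 0 0 0 1;.0245 -.049 0 0 0 0 1'
python3 -m creep '.0245 -.049 0 0 0 0 1;0 0 0 0 0 0 1;0 0 0 0 0 0 1;0 0 0 0 0 0 1;0 0 0 0 0 0 1'
python3 - <<'E'
from h import *
P=[bot.sense()['tcp_pos']]
s,im=snap('wrist','w3'); print(s['tcp_pos'])
cv2.imwrite('pics/w3c.png',cv2.resize(im[50:350,150:500,::-1],None,fx=2,fy=2))
E
```

```text
t: 8.95
tcp_pos: [0.6639, -0.0677, 0.0775]
ee_rot: [[-0.003, 1.0, 0.001], [1.0, 0.003, 0.0], [0.0, 0.001, -1.0]]
contact_force: [-2.0, 0.5, 6.4]
grip_width: 0.026
grasp_force: 15.0
t: 9.57
tcp_pos: [0.515, 0.0059, 0.1368]
ee_rot: [[-0.003, 1.0, 0.0], [1.0, 0.003, 0.0], [0.0, 0.0, -1.0]]
contact_force: [0.3, 1.2, -2.0]
grip_width: 0.0261
grasp_force: 15.0
t: 10.2
tcp_pos: [0.4683, 0.0291, 0.1365]
ee_rot: [[-0.002, 1.0, 0.001], [1.0, 0.002, -0.0], [-0.0, 0.001, -1.0]]
contact_force: [0.0, -0.1, -1.0]
grip_width: 0.0259
grasp_force: 15.0
[0.46827212 0.02908192 0.13653055]
```

View pics/w3c.png

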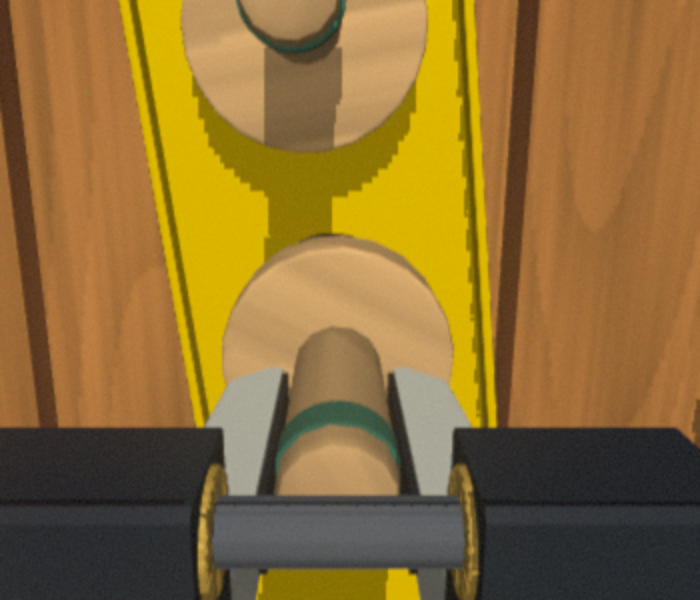

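The 86 stands upright, its foot 181–427 wide in the crop. The held 72's top-face far edge is at crop (337,244).

```bash
python3 - <<'E'
from h import *
s=bot.sense(); z=s['tcp_pos'][2]-.0775+.022
e=at('wrist',(318.75,172),z,s); print(s['tcp_pos'],e,e[1]-.036)
e=at('wrist',(150+304/2,50+151.5/2),.026,s); print('86 foot near edge +43mm',e,e[1]+.043)
E
```

```text
[0.46801701 0.02913154 0.13649984] [0.46843121 0.06547075 0.08099984] 0.02947074972496539
86 foot near edge +43mm [0.45636905 0.08872869 0.026     ] 0.13172869004834026
```

```bash

python3 -m creep '.0015 -.002 .02 0 0 0 1;0 0 .02 0 0 0 1;0 0 .01 0 0 0 1;0 0 .004 0 0 0 1;0 0 0 0 0 0 1'
python3 -m creep '0 0 0 0 0 0 0;0 0 0 0 0 0 0;0 0 0 0 0 0 0;0 0 -.04 0 0 0 0;0 0 -.06 0 0 0 0'
```

```text
t: 10.88
tcp_pos: [0.4655, 0.0309, 0.0827]
ee_rot: [[-0.003, 1.0, -0.0], [1.0, 0.003, -0.0], [-0.0, -0.0, -1.0]]
contact_force: [0.2, -1.2, -0.4]
grip_width: 0.0258
grasp_force: 15.0
t: 11.5
tcp_pos: [0.4646, 0.0309, 0.1829]
ee_rot: [[-0.003, 1.0, -0.003], [1.0, 0.003, -0.001], [-0.001, -0.003, -1.0]]
contact_force: [1.5, 1.1, 0.2]
grip_width: 0.0463
grasp_force: 0.0
```

```bash

python3 -m creep '-.0557 .0112 0 0 0 0 0;-.0557 .0112 0 0 0 0 0;-.0557 .0112 0 0 0 0 0;-.0557 .0112 0 0 0 0 0;-.0557 .0112 0 0 0 0 0'
python3 -m creep '-.0557 .0112 0 0 0 0 0;-.0557 .0112 0 0 0 0 0;0 0 0 0 0 0 0;0 0 0 0 0 0 0;0 0 0 0 0 0 0'
```

```text
t: 12.12
tcp_pos: [0.5224, -0.2489, 0.1828]
ee_rot: [[-0.003, 1.0, 0.0], [1.0, 0.003, 0.0], [0.0, 0.0, -1.0]]
contact_force: [0.1, -0.1, -0.0]
grip_width: 0.0467
grasp_force: 0.0
t: 12.75
tcp_pos: [0.5451, -0.3567, 0.1826]
ee_rot: [[-0.005, 1.0, -0.0], [1.0, 0.005, 0.001], [0.001, -0.0, -1.0]]
contact_force: [0.1, -0.3, 0.4]
grip_width: 0.0464
grasp_force: 0.0
```

```bash

python3 -m creep '-.0025 -.0015 .036 0 0 0 0;0 0 .036 0 0 0 0;0 0 .035 0 0 0 0;0 0 0 0 0 0 0;0 0 0 0 0 0 0'
python3 -m creep '0 0 0 0 0 0 1;0 0 0 0 0 0 1;0 0 0 0 0 0 1;0 0 0 0 0 0 1;0 0 0 0 0 0 1'
```

```text
t: 13.38
tcp_pos: [0.5441, -0.3608, 0.0768]
ee_rot: [[-0.004, 1.0, 0.001], [1.0, 0.004, -0.0], [-0.0, 0.001, -1.0]]
contact_force: [0.7, -0.9, 0.3]
grip_width: 0.0467
grasp_force: 0.0
t: 14.0
tcp_pos: [0.5437, -0.3612, 0.0762]
ee_rot: [[-0.003, 1.0, 0.001], [1.0, 0.003, -0.0], [-0.0, 0.001, -1.0]]
contact_force: [-0.4, 0.6, 5.8]
grip_width: 0.0261
grasp_force: 15.0
```

```bash

python3 -m creep '0 0 -.025 0 0 0 1;0 0 -.035 0 0 0 1;.0585 -.0133 0 0 0 0 1;.0585 -.0133 0 0 0 0 1;.0585 -.0133 0 0 0 0 1'
python3 -m creep '.0585 -.0133 0 0 0 0 1;.0585 -.0133 0 0 0 0 1;0 0 0 0 0 0 1;0 0 0 0 0 0 1;0 0 0 0 0 0 1'
python3 - <<'E'
from h import *
s,im=snap('wrist','w4'); print(s['tcp_pos'])
cv2.imwrite('pics/w4c.png',cv2.resize(im[50:350,150:500,::-1],None,fx=2,fy=2))
E
```

```text
t: 14.62
tcp_pos: [0.5025, -0.1841, 0.1357]
ee_rot: [[-0.003, 1.0, 0.0], [1.0, 0.003, 0.0], [0.0, 0.0, -1.0]]
contact_force: [1.6, 0.2, -0.6]
grip_width: 0.0257
grasp_force: 15.0
t: 15.25
tcp_pos: [0.4765, -0.0704, 0.1357]
ee_rot: [[-0.001, 1.0, 0.001], [1.0, 0.001, -0.001], [-0.001, 0.001, -1.0]]
contact_force: [0.5, -0.0, -1.4]
grip_width: 0.0259
grasp_force: 15.0
[ 0.47653528 -0.07036823  0.13573048]
```

View pics/w4c.png

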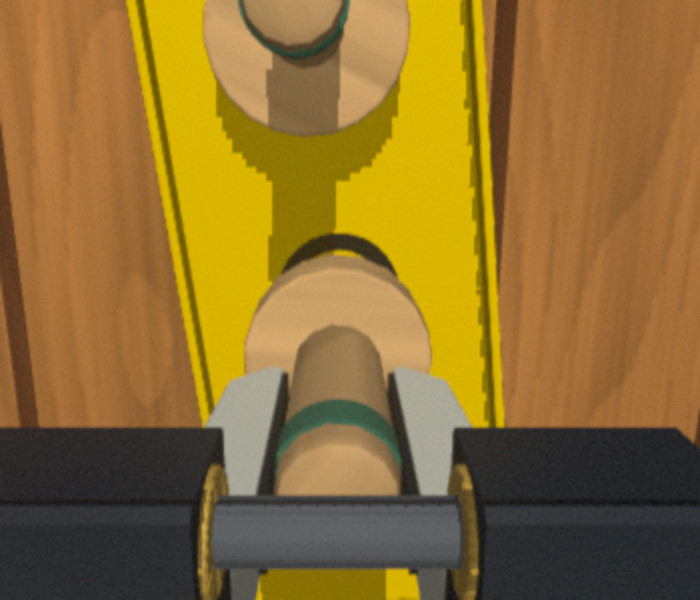

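The 72 is upright, with its near edge at crop (306,136). The held 58's top-face far edge is at (338,265), and the top of the mark2 ring is at (338,234).

```bash
python3 - <<'E'
from h import *
s=bot.sense(); z=s['tcp_pos'][2]-.0762+.022
e=at('wrist',(318.75,182.5),z,s); print(s['tcp_pos'],e,e[1]-.029)
e=at('wrist',(150+306/2,50+136/2),.026,s); print('72',e,e[1]+.036)
e=at('wrist',(150+338/2,50+234/2),.004,s); print('ring2',e,e[1]-.025)
E
```

```text
[ 0.47640288 -0.07037831  0.13567547] [ 0.47689268 -0.04001672  0.08147547] -0.06901672322024817
72 [ 0.46569783 -0.00533866  0.026     ] 0.030661339651599968
ring2 [ 0.47717736 -0.04450749  0.004     ] -0.06950748762449105
```

```bash

python3 -m creep '0 .001 .02 0 0 0 1;0 0 .02 0 0 0 1;0 0 .01 0 0 0 1;0 0 .0045 0 0 0 1;0 0 0 0 0 0 1'
python3 -m creep '0 0 0 0 0 0 0;0 0 0 0 0 0 0;0 0 0 0 0 0 0;0 0 -.04 0 0 0 0;0 0 -.06 0 0 0 0'
```

```text
t: 15.92
tcp_pos: [0.4772, -0.0692, 0.0812]
ee_rot: [[-0.002, 1.0, -0.0], [1.0, 0.002, -0.0], [-0.0, -0.0, -1.0]]
contact_force: [-0.9, 0.5, -0.4]
grip_width: 0.0258
grasp_force: 15.0
t: 16.55
tcp_pos: [0.4763, -0.0688, 0.1814]
ee_rot: [[-0.003, 1.0, -0.003], [1.0, 0.003, -0.0], [-0.0, -0.003, -1.0]]
contact_force: [1.1, 1.0, 0.4]
grip_width: 0.0468
grasp_force: 0.0
```

```bash

python3 -m creep '.0317 .042 0 0 0 0 0;.0317 .042 0 0 0 0 0;.0317 .042 0 0 0 0 0;.0317 .042 0 0 0 0 0;0 0 0 0 0 0 0'
python3 -m creep '0 0 .035 0 0 0 0;0 0 .035 0 0 0 0;0 0 .035 0 0 0 0;0 0 0 0 0 0 0;0 0 0 0 0 0 0'
```

```text
t: 17.18
tcp_pos: [0.647, 0.0624, 0.1805]
ee_rot: [[-0.008, 1.0, 0.001], [1.0, 0.008, 0.001], [0.001, 0.001, -1.0]]
contact_force: [-0.1, -1.3, 0.1]
grip_width: 0.0466
grasp_force: 0.0
t: 17.8
tcp_pos: [0.6449, 0.0579, 0.0773]
ee_rot: [[-0.002, 1.0, 0.001], [1.0, 0.002, -0.0], [-0.0, 0.001, -1.0]]
contact_force: [0.6, -0.4, 0.4]
grip_width: 0.0463
grasp_force: 0.0
```

```bash

python3 -m creep '0 0 0 0 0 0 1;0 0 0 0 0 0 1;0 0 0 0 0 0 1;0 0 0 0 0 0 1;0 0 -.025 0 0 0 1'
python3 -m creep '0 0 -.035 0 0 0 1;-.0453 -.0313 0 0 0 0 1;-.0453 -.0313 0 0 0 0 1;-.0453 -.0313 0 0 0 0 1;-.0453 -.0313 0 0 0 0 1'
python3 -m creep '-.0453 -.0313 0 0 0 0 1;0 0 0 0 0 0 1;0 0 0 0 0 0 1;0 0 0 0 0 0 1;0 0 0 0 0 0 1'
python3 - <<'E'
from h import *
s,im=snap('wrist','w5'); print(s['tcp_pos'])
cv2.imwrite('pics/w5c.png',cv2.resize(im[50:350,150:500,::-1],None,fx=2,fy=2))
E
```

```text
t: 18.42
tcp_pos: [0.6437, 0.0586, 0.1001]
ee_rot: [[-0.003, 1.0, -0.003], [1.0, 0.003, -0.0], [-0.0, -0.003, -1.0]]
contact_force: [0.6, 0.1, 0.1]
grip_width: 0.0255
grasp_force: 15.0
t: 19.05
tcp_pos: [0.5191, -0.1243, 0.1363]
ee_rot: [[-0.003, 1.0, 0.0], [1.0, 0.003, -0.0], [-0.0, 0.0, -1.0]]
contact_force: [0.5, 0.1, 0.4]
grip_width: 0.0258
grasp_force: 15.0
t: 19.68
tcp_pos: [0.4896, -0.1673, 0.136]
ee_rot: [[-0.005, 1.0, 0.0], [1.0, 0.005, 0.0], [0.0, 0.0, -1.0]]
contact_force: [-0.5, 0.3, -1.3]
grip_width: 0.0258
grasp_force: 15.0
[ 0.48958554 -0.16727355  0.13598402]
```

View pics/w5c.png

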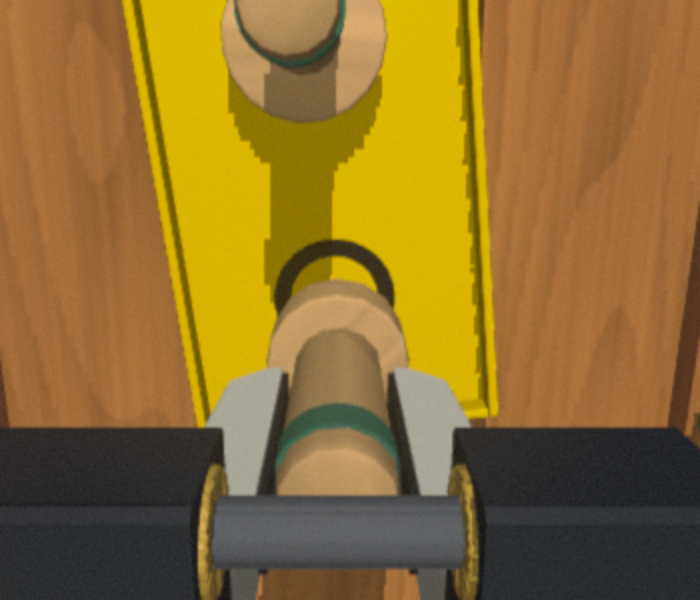

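The 58 is upright, with its near edge at crop (304,122). The mark3 ring's far edge is at (335,240), and the held 44's top-face far edge is at (338,292).

```bash
python3 - <<'E'
from h import *
s=bot.sense(); z=s['tcp_pos'][2]-.0765+.022
e=at('wrist',(318.75,196),z,s); print(s['tcp_pos'],e,e[1]-.022)
e=at('wrist',(150+304/2,50+122/2),.026,s); print('58',e,e[1]+.029)
e=at('wrist',(150+334.5/2,50+240/2),.004,s); print('ring3',e,e[1]-.025)
E
```

```text
[ 0.48941168 -0.16745516  0.13598678] [ 0.48977942 -0.14527836  0.08148678] -0.16727836384732941
58 [ 0.47766204 -0.09756691  0.026     ] -0.06856691249361878
ring3 [ 0.48859454 -0.14400733  0.004     ] -0.16900733150161004
```

```bash

python3 -m creep '-.001 -.001 .02 0 0 0 1;0 0 .02 0 0 0 1;0 0 .01 0 0 0 1;0 0 .0045 0 0 0 1;0 0 0 0 0 0 1'
python3 -m creep '0 0 0 0 0 0 0;0 0 0 0 0 0 0;0 0 0 0 0 0 0;0 0 -.04 0 0 0 0;0 0 -.06 0 0 0 0'
python3 -m creep '0 0 -.06 0 0 0 0;0 0 -.06 0 0 0 0;0 .06 0 0 0 0 0;0 .06 0 0 0 0 0;0 .06 0 0 0 0 0' >/dev/null
python3 -m creep '-.06 .01 0 0 0 0 0;-.06 0 0 0 0 0 0;-.06 0 0 0 0 0 0;-.06 0 0 0 0 0 0;-.06 0 0 0 0 0 0'
python3 - <<'E'
from h import *
s,im=snap('top','top1'); snap('side','side1')
cv2.imwrite('pics/top1c.png',cv2.resize(im[140:320,150:500,::-1],None,fx=2.25,fy=2.25,interpolation=cv2.INTER_CUBIC))
E
```

```text
t: 20.35
tcp_pos: [0.488, -0.1694, 0.0817]
ee_rot: [[-0.003, 1.0, -0.0], [1.0, 0.003, -0.0], [-0.0, -0.0, -1.0]]
contact_force: [0.3, 0.2, -0.2]
grip_width: 0.0253
grasp_force: 15.0
t: 20.98
tcp_pos: [0.4871, -0.1692, 0.1818]
ee_rot: [[-0.003, 1.0, -0.003], [1.0, 0.003, 0.0], [0.0, -0.003, -1.0]]
contact_force: [0.7, -0.3, 0.5]
grip_width: 0.0468
grasp_force: 0.0
t: 22.22
tcp_pos: [0.6786, -0.4705, 0.3015]
ee_rot: [[-0.003, 1.0, -0.0], [1.0, 0.003, 0.0], [0.0, -0.0, -1.0]]
contact_force: [0.7, 1.0, -0.4]
grip_width: 0.0466
grasp_force: 0.0
```

View pics/top1c.png

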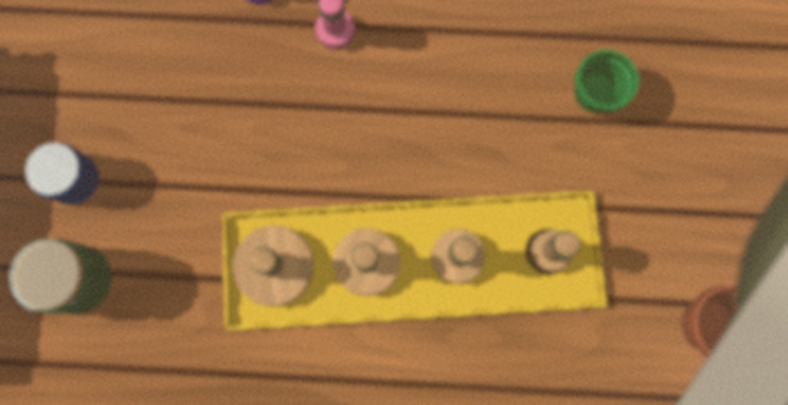

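View pics/side1.png

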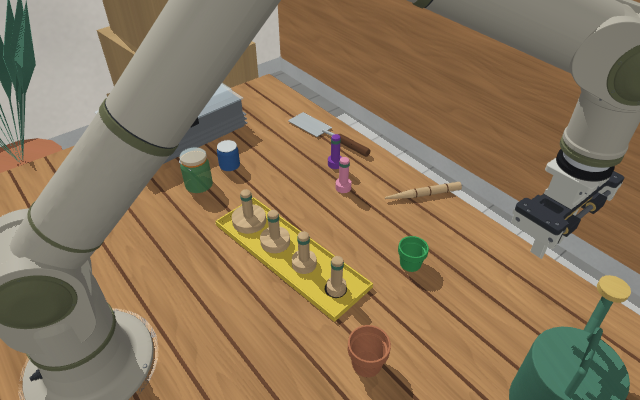

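All four stand upright in order, and the jar and pot are untouched. Last check: I'll overlay where the feet should sit if centred.

```bash
python3 - <<'E'
from h import *
M=[(.455,.130,43),(.466,.031,36),(.4772,-.0687,29),(.4884,-.1685,22)]
def draw(n,f,box,k):
    im=cv2.resize(np.load(f'pics/{f}.npy')[box[1]:box[3],box[0]:box[2],::-1],None,fx=k,fy=k,interpolation=cv2.INTER_CUBIC)
    c=bot.get_calibration(n);E=np.linalg.inv(c['extrinsics'])
    for x,y,r in M:
        a=np.linspace(0,6.3,90)
        for z,rr,col in((.026,r/1e3,(255,0,0)),(.004,.025,(255,0,255)),(.104,.013,(0,0,255))):
            P=np.c_[x+rr*np.cos(a),y+rr*np.sin(a),0*a+z,0*a+1]@E.T
            q=np.c_[c['fx']*P[:,0]/-P[:,2]+c['cx'],c['fy']*-P[:,1]/-P[:,2]+c['cy']]
            cv2.polylines(im,[np.int32((q-box[:2]+.5)*k*16)],False,col,1,cv2.LINE_AA,4)
    return im
a=draw('top','top1',(245,230,425,290),4.4); b=draw('side','side1',(215,180,380,320),2.2)
o=np.zeros((600,800,3),np.uint8);o[:a.shape[0],:a.shape[1]]=a[:,:800];o[270:270+b.shape[0],:b.shape[1]]=b
cv2.imwrite('pics/ov.png',o)
E
```

```text
(no output)
```

View pics/ov.png

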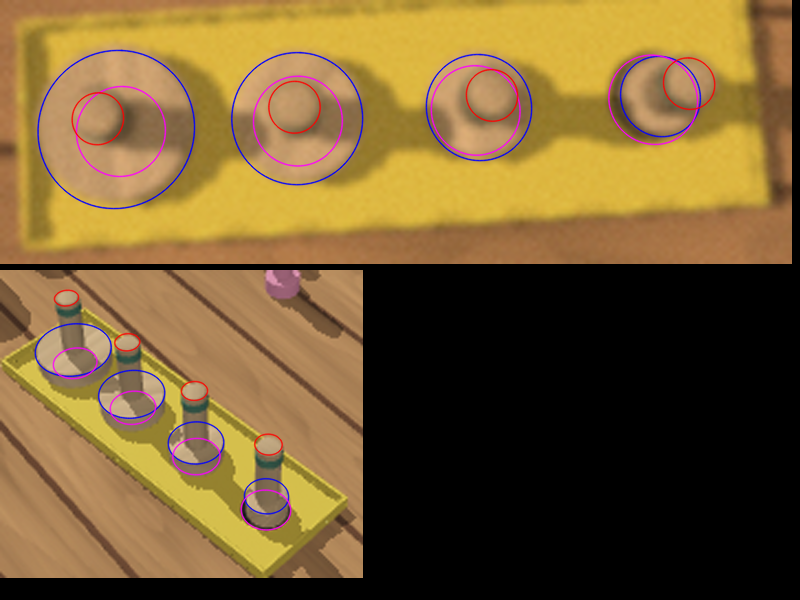

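The predicted circles match the feet, handle tops and the visible ring in both views, to within about 1–2 mm. The gripper is clear of everything, so I'm handing in.

```bash
python3 -c "
from bench import bot
print(bot.job_done())"
```

```text
the job is handed in; nothing more can be done
None
```

All four tampers stand upright on their marks, within about 1–2 mm by the camera check, in order 86, 72, 58, 44 mm from the jar's end to the pot's; the jar and pot were not touched, and the job is handed in at about 22 s of the 128 s allowed.

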